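# Lay out the sugar sampler with the tongs

## Robot

A 7-joint arm with a two-finger parallel gripper is mounted at the origin on a cart in front of the work surface, level with it; the furniture and walls round the work are solid. World frame = base frame: x ahead of the robot, y to its left, z up, the work surface at z = 0. Lengths are in m, angles in rad, forces in N, time in s.
With the tool pointing down it reaches from about 0.425 to 0.95 m from the base axis. Payload 4.7 kg.
Tool frame: the origin (TCP) lies midway between the tips of the shut fingers; the grasp point (between the pads) lies 19 mm behind it; z points along the fingers, y is the line along which they close (so a half turn about z gives the same grasp; the last joint's range is limited). The gripper opens to 87 mm and grips with 3 to 60 N. Pads are 19 mm wide; open, the fingers measure 117 mm over their backs; the gripper's body (75 mm by 190 mm) begins 51 mm behind the grasp point.
Start: joints at [-1.307, 0.469, -0.049, 1.532, 0.024, 1.141, -0.082], TCP at [0.195, 0.646, 0.223] pointing down, gripper open.
Joint ranges: [-2.59, 2.59], [-0.33, 1.99], [-1.39, 1.29], [0.1, 2.45], [-1.04, 4.18], [0.21, 1.99], [-2.66, 2.66]. Speed limits (rad/s): [2.57, 2.57, 3.14, 3.14, 3.14, 3.14, 3.14].

## Interface

Orientations are given as a unit quaternion [w, x, y, z].
In Python, from workcell import env, optics gives the robot as it stands.
- The arm moves only by the shell command python3 -m pendant 'ROWS' [FORCE]. ROWS is text: rows parted by semicolons, each of 5 numbers parted by spaces: the finger opening in cm, from 0 to 8.7, then the shift along the tool's x, y, z in cm, then the turn about the tool's z in degrees. In form: jaw x y z roll; .... A call has 1 to 12 rows; each row shifts and turns the commanded pose from where the row before left it, along the tool's axes as they then stand; what a row does not reach is not made up. A row lasts 1/10 s, in which the tool goes at most 50 mm and 8.59 degrees, less where a joint would pass 70% of its speed; a pose out of reach is approached as far as the arm can. A call with a gripper value outside its range is refused whole. The fingers move at their own pace and stop on an object; FORCE is the grip in N (left out, the last holds). Time passes only in rows, so rows that do not move let the fingers close. It gives the time, the measured TCP pose, the force, the opening and the grip force at its end, in the units of the state.
- env.get_state(): the state, without advancing time (a new reading comes with each control period).
- optics.camera(name): name is "scene" or "top" or "wrist"; returns (picture, depth): 480x640x3 uint8, blue, green, red; 480x640 float32, m along the optical axis (not along the pixel's ray), 0 where there is no reading.
- optics.get_calibration(name): a dict with "vertical_fov" (degrees; the focal length in pixels is half the picture's height over the tangent of half this angle, whatever the lens; pixels are square), "cx", "cy" (the principal point, pixels), "k1" (the pictures are not rectified: a ray, as slopes to the right and down, at radius r is drawn at 1 + k1 r^2 times it, then the intrinsics apply), "eye" and "rotation" of the camera in the world; the wrist camera has in their place "hand_eye" (4x4, takes a point from camera to tool coordinates, whose origin is the TCP and whose axes are the flange's). Camera axes: x right, y down, z forward; pixel columns grow to the right and rows downward; lengths in m; the calibration is good to about 2 mm. A picture is of the moment at which its call begins: read the wrist's pose just before it. get_calibration takes no time and is no camera call.
- env.sign_off(): hands the job in; it is judged then, once.
Trained networks look in the newest picture that a camera, given by its name, has taken for a name from the list of things; names that differ only in an ending like _2 or _b are one class to them, and where a whole thing is asked for, a point or a joint stands for the part that bears it (a point fixed in the world has none). Each returns a list of dicts, best first, with "conf" (0 to 1); they miss things now and then, are a little off and sometimes report something else, mostly with a low value. They report only what shows in the picture. A call takes as long as a camera call.
- optics.spot_in(query, camera): "position" ([x, y, z] in m, in world coordinates, good to about 4 mm: the middle of the surface that is visible of it).
- optics.cut_out(query, camera): "region" (480x640 bool, what is visible of it).
The state is a dict: "time_s": time; "q": joint angles; "joint_vel": joint speeds; "effort": joint torques, N m; "ee_pos": TCP position; "orientation": TCP orientation; "contact_force": force on the tool from outside, world axes, zero at the start; "torque": the same for the moment, N m; "grip_width": finger opening in m; "grasp_force": force on a finger pad.
Only numpy, scipy, OpenCV 4.12 (cv2) and the standard library are available. Lean on these libraries where they do the work, as an engineer would, in place of code of your own. Each camera call takes 0.05 s, during which the arm holds its last target. There are 200 camera calls.

## Task

Take the sugar tongs from their stand and, handling the sugar only with the tongs, set the sugar stick in the tray's pocket 1 (handle end, one stud) lying along the tray's length, then the cube in pocket 2, then the round tablet in pocket 3, each gently put down flat, let go and near the middle of its pocket. Leave the broken lump where it is on the plate and do not disturb the shaker, jug and cup. Finish by standing the tongs upright in their stand again, tips on its floor, and let go.

Things in the scene. Friction and masses are not known exactly. Their poses are not given: they have to be found in the camera images.
- tongs: Loose sprung steel sugar tongs, 70 g, 152 mm tall, upright, tips down, in tongs_stand. Origin midway between the tips at their lower end; z up to the bow (pivot at 145 mm). The arms lie to +y and -y and open along y. Jaws 16 mm wide (x), 4 mm thick, 24 mm tall; fully open the gap is 44 mm, 52 mm over the outsides. Arms at most 18 mm wide in x
- tongs_grip (a point): grip point on the tongs' axis, 95 mm above the tips (flat strips, 66 to 121 mm). Grip from above, closing along tongs y. Width over the strips: 53 mm open (as standing), 44 with 18 mm at the jaws, 38 shut; the jaw gap changes 2.9 times as much. Closing takes 5 to 6 N, 15 to 30 N holds a lump. They spring open as the gripper widens and are lost beyond 53 mm
- tongs_l (a joint): hinge of the +y arm (the other arm mirrors it): 0 = tongs fully open (44 mm gap), 0.09 = jaws parallel with an 18 mm gap, 0.152 = jaws meet
- tongs_stand: fixed narrow steel pot that keeps the tongs upright: inside 64 mm (y) by 22 mm (x), walls 3 mm, floor 4 mm thick, rim 64 mm above the work surface with a flared lip to 70 mm. Origin under its middle. The tongs stand in it with their axes parallel to its axes (a half turn about z is as good)
- stand_floor (a point): middle of the inside floor of tongs_stand, where the origin of the standing tongs belongs; axes as the stand
- tray: fixed wooden tray, 178 mm (y) by 62 mm (x), 22 mm high, three open pockets in a row along y, each 54 x 54 mm inside, walls and floor 4 mm thick. A steel loop handle sticks out 24 mm at its +y end, next to pocket 1; a 15 mm ledge along the -x side carries one, two and three steel studs beside pockets 1, 2 and 3. Origin under its middle
- pocket_1 (a point): centre of the floor of pocket 1 (one stud, at the handle end); axes as the tray
- pocket_2 (a point): centre of the floor of pocket 2 (two studs, the middle one); axes as the tray
- pocket_3 (a point): centre of the floor of pocket 3 (three studs, far from the handle); axes as the tray
- plate: fixed flat round plate of dark slate, 184 mm across, 8 mm thick, without a rim; the four sugar lumps lie close together on its middle. Origin under its middle
- lump_stick: long white sugar lump, 30 (x) x 18 (y) x 18 mm, lying on the plate; origin in the middle of its underside. 12 g
- lump_cube: white sugar cube, 18 mm each way, on the plate; origin in the middle of its underside. 12 g
- lump_tablet: round white sugar tablet, 20 mm across, 16 mm high, on its flat face on the plate; origin in the middle of its underside. 12 g
- stick_mid (a point): middle of the stick, 9 mm above its underside
- cube_mid (a point): middle of the cube, 9 mm above its underside
- tablet_mid (a point): middle of the tablet, 8 mm above its underside
- lump_broken: broken white sugar cube, 18 x 18 mm, with half its top missing (13 mm high at its -x half, 7 mm at the other), on the plate; origin in the middle of its underside. Stays there
- shaker: bystander: shaker jar, 42 mm across, 96 mm tall, between plate and tray on the robot's side; origin under its middle
- jug: bystander: steel milk jug, 76 x 116 mm, 97 mm tall, at the back left; origin under its middle
- cup: bystander: upturned espresso cup, 65 x 88 mm, 50 mm tall, at the back right; origin under its middle

How it is judged:
On the way, in this order (a step that is already met when the one before it is completed fails the run):
1. the tongs are lifted out of their stand (height (world z) of tongs above 0.075 m), for 0.1 s.
2. the sugar stick is held off the plate in the tongs (contact force between tongs and lump_stick above 0.3 N and height (world z) of stick_mid above 0.04 m), for 0.1 s.
3. the sugar stick lies in pocket 1, let go, along the tray (x of stick_mid in the frame of pocket_1 between -0.018 and 0.018 m and y of stick_mid in the frame of pocket_1 between -0.018 and 0.018 m and z of stick_mid in the frame of pocket_1 between 0.006 and 0.011 m and angle between the x axis of lump_stick and the y axis of tray, either way round below 0.26 rad and contact force between tongs and lump_stick below 0.05 N and linear speed of lump_stick below 0.03 m/s), for 0.2 s.
4. the sugar cube is held off the plate in the tongs (contact force between tongs and lump_cube above 0.3 N and height (world z) of cube_mid above 0.04 m), for 0.1 s.
5. the sugar cube lies in pocket 2, let go (x of cube_mid in the frame of pocket_2 between -0.018 and 0.018 m and y of cube_mid in the frame of pocket_2 between -0.018 and 0.018 m and z of cube_mid in the frame of pocket_2 between 0.006 and 0.011 m and contact force between tongs and lump_cube below 0.05 N and linear speed of lump_cube below 0.03 m/s), for 0.2 s.
6. the round sugar tablet is held off the plate in the tongs (contact force between tongs and lump_tablet above 0.3 N and height (world z) of tablet_mid above 0.04 m), for 0.1 s.
7. the round sugar tablet lies in pocket 3, let go (x of tablet_mid in the frame of pocket_3 between -0.018 and 0.018 m and y of tablet_mid in the frame of pocket_3 between -0.018 and 0.018 m and z of tablet_mid in the frame of pocket_3 between 0.005 and 0.01 m and angle between the z axis of lump_tablet and the z axis of tray, either way round below 0.15 rad and contact force between tongs and lump_tablet below 0.05 N and linear speed of lump_tablet below 0.03 m/s), for 0.2 s.
At the end, for the whole second after the job is handed in: Stick, cube, tablet at rest in pockets 1, 2, 3, flat on a face (middle 9, 9, 8 mm above the floor, +2/-3 mm), within 18 mm of its middle in x, y, stick within 0.26 rad of the tray's length; tongs at rest in the stand (12 mm sideways, 8 mm height, 0.15 rad); broken lump within 60 mm of plate middle (x of stick_mid in the frame of pocket_1 between -0.018 and 0.018 m and y of stick_mid in the frame of pocket_1 between -0.018 and 0.018 m and z of stick_mid in the frame of pocket_1 between 0.006 and 0.011 m and angle between the x axis of lump_stick and the y axis of tray, either way round below 0.26 rad and x of cube_mid in the frame of pocket_2 between -0.018 and 0.018 m and y of cube_mid in the frame of pocket_2 between -0.018 and 0.018 m and z of cube_mid in the frame of pocket_2 between 0.006 and 0.011 m and x of tablet_mid in the frame of pocket_3 between -0.018 and 0.018 m and y of tablet_mid in the frame of pocket_3 between -0.018 and 0.018 m and z of tablet_mid in the frame of pocket_3 between 0.005 and 0.01 m and angle between the z axis of lump_tablet and the z axis of tray, either way round below 0.15 rad and linear speed of each of lump_stick, lump_cube, lump_tablet, tongs below 0.02 m/s and horizontal distance between tongs and stand_floor below 0.012 m and z of tongs in the frame of stand_floor between -0.008 and 0.008 m and angle between tongs's own z axis and vertical below 0.15 rad and horizontal distance between lump_broken and plate below 0.06 m); the robot touches nothing.
It fails at once if the gripper or arm, not the tongs, touches a lump (contact force between any of the fingers, the arm and lump_stick above 0.2 N or contact force between any of the fingers, the arm and lump_cube above 0.2 N or contact force between any of the fingers, the arm and lump_tablet above 0.2 N or contact force between any of the fingers, the arm and lump_broken above 0.2 N).
It fails at once if a lump is dropped into its pocket (faster than 0.55 m/s) instead of being set down ((horizontal distance between stick_mid and pocket_1 below 0.03 m and z of stick_mid in the frame of pocket_1 below 0.04 m and linear speed of lump_stick above 0.55 m/s) or (horizontal distance between cube_mid and pocket_2 below 0.03 m and z of cube_mid in the frame of pocket_2 below 0.04 m and linear speed of lump_cube above 0.55 m/s) or (horizontal distance between tablet_mid and pocket_3 below 0.03 m and z of tablet_mid in the frame of pocket_3 below 0.04 m and linear speed of lump_tablet above 0.55 m/s)).
It fails at once if the broken lump is shifted by more than 20 mm (distance of lump_broken from where it was at the start of the episode above 0.02 m).
It fails at once if shaker, jug or cup is shifted by more than 15 mm or tipped (distance of any of shaker, jug, cup from where it was at the start of the episode above 0.015 m or angle between any of shaker, jug, cup's own z axis and vertical above 0.2 rad).
It also fails if it takes over 72 s, if anything falls off the work surface, if the arm or the gripper's body presses on something with over 40 N, if the wrist force passes 120 N, or if a joint passes its speed limit or range.

## Working session

There is one attempt and no reset: what is moved stays moved. The work goes in short steps, Python scripts to look and compute and a shell command to move; the robot and the scene stay as the last step left them, time stands still between calls to the robot, and variables do not carry over. Pictures are saved under pics/ and viewed, at most 11 in all, crops included, and the job is handed in when it is done.

```bash
ls; mkdir -p pics; cat > h.py <<'E'
import numpy as np,cv2
from scipy.spatial.transform import Rotation as R
from workcell import env,optics
def K(c):
    f=240/np.tan(np.radians(c['vertical_fov'])/2); return f
def camT(name,st=None):
    c=optics.get_calibration(name)
    if 'eye' in c: 
        T=np.eye(4);T[:3,:3]=np.array(c['rotation']).reshape(3,3);T[:3,3]=c['eye'];return T,c
    st=st or env.get_state();T=np.eye(4);T[:3,:3]=R.from_quat(st['orientation'],scalar_first=True).as_matrix();T[:3,3]=st['ee_pos']
    return T@np.array(c['hand_eye']),c
def rays(c):
    f=K(c);v,u=np.mgrid[0:480,0:640].astype(float)
    x=(u-c['cx'])/f;y=(v-c['cy'])/f;a,b=x.copy(),y.copy()
    for _ in range(8):
        s=1+c['k1']*(a*a+b*b);a,b=x/s,y/s
    return a,b
def shot(name):
    st=env.get_state();T,c=camT(name,st);im,d=optics.camera(name)
    a,b=rays(c);P=np.stack([a*d,b*d,d],-1)@T[:3,:3].T+T[:3,3];P[d==0]=np.nan
    return im,P
def proj(name,p,st=None):
    T,c=camT(name,st);q=(np.asarray(p)-T[:3,3])@T[:3,:3];x,y=q[...,0]/q[...,2],q[...,1]/q[...,2];s=1+c['k1']*(x*x+y*y)
    return np.stack([c['cx']+K(c)*x*s,c['cy']+K(c)*y*s],-1)
def rect(P2):
    (cx,cy),(w,h),a=cv2.minAreaRect(P2.astype(np.float32)*1000);return np.round([cx,cy,w,h,a],1)
E
cat > m.py <<'E'
from h import *
s=env.get_state();print(s['time_s'],s['ee_pos'],R.from_quat(s['orientation'],scalar_first=True).as_matrix().round(3).tolist(),s['grip_width'])
for n in('top','scene'):
    T,c=camT(n);print(n,T.round(3).tolist(),c['k1'])
    im,P=shot(n);cv2.imwrite(f'pics/{n}0.png',im);np.save(f'{n}P.npy',P)
    for q in['tongs','tongs_stand','tray','plate','lump_stick','lump_cube','lump_tablet','lump_broken','shaker','jug','cup']:
        for r in optics.cut_out(q,n)[:2]:
            m=r['region']&np.isfinite(P[...,0]); 
            if m.sum()<5: continue
            p=P[m];v,u=np.nonzero(m);z=p[:,2];print(q,round(r['conf'],2),m.sum(),'px',int(u.mean()),int(v.mean()),'med',np.median(p,0).round(3),'z',np.percentile(z,[2,98]).round(3),rect(p[z>np.percentile(z,90)-.006][:,:2]))
E
python3 m.py
```

```text
pics
0.0 [0.19465037 0.64568905 0.22151011] [[-0.957, 0.289, -0.0], [0.289, 0.957, -0.002], [-0.0, -0.002, -1.0]] 0.08684395690269484Traceback (most recent call last):
  File "m.py", line 4, in <module>
    T,c=camT(n);print(n,T.round(3).tolist(),c['k1'])
        ~~~~^^^
  File "h.py", line 9, in camT
    T=np.eye(4);T[:3,:3]=np.array(c['rotation']).reshape(3,3);T[:3,3]=c['eye'];return T,c
                         ~~~~~~~~~~~~~~~~~~~~~~~~~~~~~~~^^^^^
ValueError: cannot reshape array of size 4 into shape (3,3)
```

```bash
sed -i "s/np.array(c\['rotation'\]).reshape(3,3)/R.from_quat(c['rotation'],scalar_first=True).as_matrix()/" h.py; python3 m.py; python3 -c "
from workcell import optics;print(optics.get_calibration('wrist'))"
```

```text
0.0 [0.19465037 0.64568905 0.22151011] [[-0.957, 0.289, -0.0], [0.289, 0.957, -0.002], [-0.0, -0.002, -1.0]] 0.08684395690269484
top [[0.01, -0.997, 0.083, 0.482], [-1.0, -0.01, -0.007, -0.007], [0.008, -0.083, -0.997, 1.112], [0.0, 0.0, 0.0, 1.0]] -0.10503486906251132
tongs 0.78 197 px 315 185 med [0.69 0.   0.14] z [0.035 0.154] [6.907e+02 2.600e+00 1.600e+01 2.650e+01 3.000e-01]
tongs 0.43 86 px 307 184 med [0.696 0.023 0.131] z [0.029 0.15 ] [694.2  12.6   9.6  14.1  79.8]
tongs_stand 0.61 527 px 314 195 med [0.685 0.004 0.011] z [-0.001  0.072] [692.2   3.5  77.6  35.1  73.3]
tray 0.96 2370 px 376 265 med [ 0.517 -0.151  0.005] z [-0.001  0.024] [ 509.6 -154.6  202.7   77.7   38.3]
tray 0.23 70 px 307 183 med [0.696 0.021 0.136] z [0.03  0.149] [694.7  13.6   9.2  14.2  72.1]
plate 0.97 3943 px 257 275 med [0.487 0.144 0.007] z [0.003 0.011] [488.7 144.1 180.2 181.1  46.4]
lump_stick 0.7 554 px 314 195 med [0.685 0.004 0.012] z [-0.001  0.075] [690.9   3.7  77.1  32.4  74. ]
lump_stick 0.41 87 px 266 268 med [0.504 0.119 0.026] z [0.018 0.029] [504.4 120.7  27.9  17.7  33.8]
lum
[... 2485 characters left out ...]
 [736.9 209.3  65.   93.5  82.1]
cup 0.56 668 px 308 209 med [ 0.707 -0.205  0.03 ] z [0.002 0.049] [ 721.4 -220.5   41.5   45.1    3.5]
cup 0.44 195 px 258 340 med [0.509 0.169 0.023] z [0.007 0.026] [511.1 165.8  17.7  21.1  34.3]
{'vertical_fov': 69.75755155379294, 'cx': 325.622971828773, 'cy': 239.60436982718545, 'k1': -0.04721521397275061, 'hand_eye': array([[-3.53742027e-04, -9.53751021e-01, -3.00597513e-01,
         8.35458232e-02],
       [ 9.99999535e-01, -6.77164102e-05, -9.61941648e-04,
        -4.03053350e-04],
       [ 8.97097445e-04, -3.00597713e-01,  9.53750602e-01,
        -1.62436784e-01],
       [ 0.00000000e+00,  0.00000000e+00,  0.00000000e+00,
         1.00000000e+00]])}
```

View pics/top0.png

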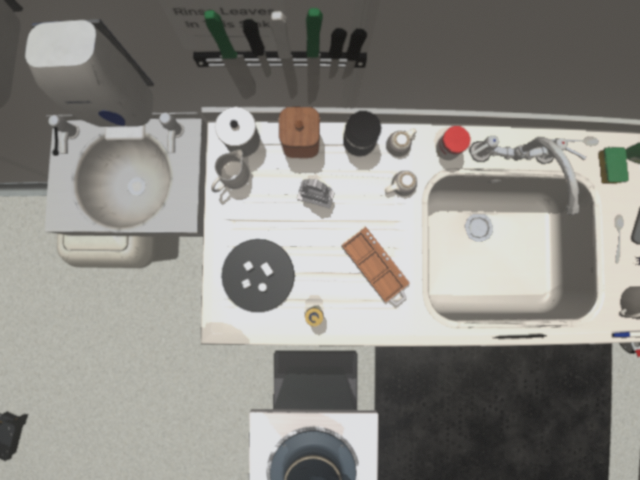

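View pics/scene0.png

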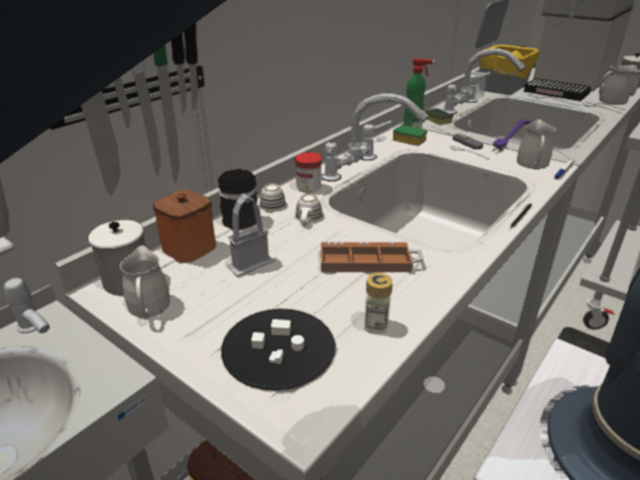

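The top picture shows the plate with four lumps at about (257,275), the tongs at (315,187), and the tray at (376,265) with its handle at the near right, (398,297). The scene picture shows the same layout, with the shaker at (378,300). I'll go over the plate for a close view, then to the tongs.

```bash
python3 -m pendant '8.7 -3.54 -3.29 -.35 0;8.7 -3.54 -3.29 -.35 0;8.7 -3.54 -3.29 -.35 0;8.7 -3.54 -3.29 -.35 0;8.7 -3.54 -3.29 -.35 0;8.7 -3.54 -3.29 -.35 0;8.7 -3.54 -3.29 -.35 0;8.7 -3.54 -3.29 -.35 0;8.7 -3.54 -3.29 -.35 0;8.7 -3.54 -3.29 -.35 0;8.7 -3.54 -3.29 -.35 0;8.7 -3.54 -3.29 -.35 0'
cat > w.py <<'E'
from h import *
import sys
tag=sys.argv[1]
s=env.get_state();M=R.from_quat(s['orientation'],scalar_first=True).as_matrix()
print('t',s['time_s'],s['ee_pos'],'yaw y',np.degrees(np.arctan2(M[1,1],M[0,1])).round(2),'tilt',M[:,2].round(3),'q7',s['q'][6],s['grip_width'])
im,P=shot('wrist');cv2.imwrite(f'pics/{tag}.png',im);np.save(f'{tag}.npy',P)
out=[]
for q in sys.argv[2:]:
    for r in optics.cut_out(q,'wrist')[:2]:
        m=r['region']&np.isfinite(P[...,0])
        if m.sum()<20: continue
        p=P[m];v,u=np.nonzero(m);z=p[:,2];zt=np.percentile(z,90);print(q,round(r['conf'],2),m.sum(),'px',int(u.mean()),int(v.mean()),'med',np.median(p,0).round(4),'z',np.percentile(z,[2,90,98]).round(4),'top',rect(p[abs(z-zt)<.003][:,:2]))
E
python3 w.py plate lump_stick lump_cube lump_tablet lump_broken plate
python3 -c "
import numpy as np
P=np.load('topP.npy').reshape(-1,3)
m=(P[:,2]>.1)&(P[:,0]>.5)&(P[:,0]<.9)&(abs(P[:,1])<.3)&(np.hypot(P[:,0]-.69,P[:,1])>.05)
for y in np.arange(-.3,.3,.05):
  k=m&(P[:,1]>=y)&(P[:,1]<y+.05)
  if k.any(): print(round(y,2),P[k,0].min().round(3),P[k,2].max().round(3))
"
```

```text
time_s: 2.4
ee_pos: [0.4883, 0.1439, 0.2651]
orientation: [0.0, 0.146, 0.989, 0.0]
contact_force: [1.2, -0.0, -0.9]
grip_width: 0.087
grasp_force: 0.0
t 2.4 [0.48828713 0.14393138 0.26511465] yaw y 73.24 tilt [ 0.001  0.001 -1.   ] q7 0.954694324609839 0.08701135202994274
lump_stick 0.88 457 px 308 220 med [0.5015 0.1181 0.0258] z [0.008  0.0271 0.0277] top [503.2 117.5  29.6  18.2  34.6]
lump_stick 0.57 235 px 305 183 med [0.4578 0.1281 0.024 ] z [0.0116 0.0251 0.0256] top [459.1 127.5  17.7  19.   73.7]
lump_cube 0.84 267 px 346 216 med [0.5089 0.1631 0.0257] z [0.0116 0.0269 0.0274] top [510.8 163.2  18.2  18.1  32.5]
lump_broken 0.72 15596 px 324 196 med [0.481  0.1443 0.0081] z [0.0062 0.0092 0.0099] top [487.7 141.5 180.5 181.5  28.1]
lump_broken 0.54 230 px 340 179 med [0.4659 0.1684 0.0187] z [0.0139 0.0213 0.0218] top [463.  166.9   9.2  17.5  27.1]
plate 0.6 15757 px 324 196 med [0.4812 0.1443 0.0081] z [0.006  0.0092 0.0099] top [487.8 142.1 182.1 180.7  86.6]
-0.3 0.897 0.516
-0.25 0.897 0.512
-0.2 0.825 0.505
-0.15 0.793 0.503
-0.1 0.796 0.504
-0.05 0.797 0.497
-0.0 0.787 0.498
0.05 0.786 0.499
0.1 0.813 0.5
0.15 0.787 0.502
0.2 0.789 0.503
0.25 0.897 0.505
```

View pics/plate.png

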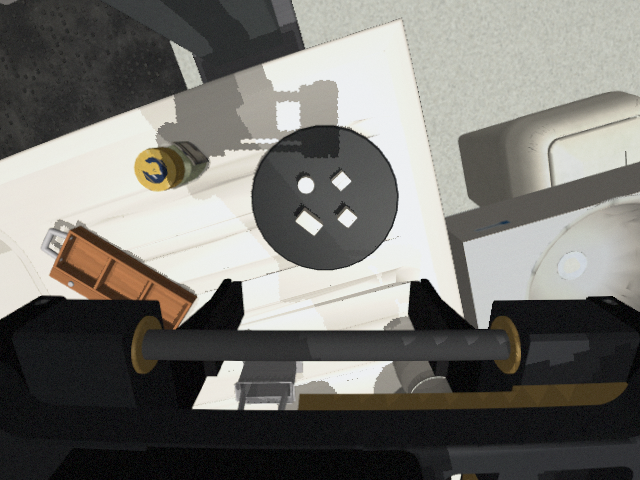

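The wrist view shows the stick at (308,221), cube at (346,216), tablet at (305,184) and broken lump at (341,180), with the handle end of the tray at (60,240). Next I go over the tongs.

```bash
python3 -m pendant '8.7 -3.91 -1.26 0 0;8.7 -3.91 -1.26 0 0;8.7 -3.91 -1.26 0 0;8.7 -3.91 -1.26 0 0;8.7 -3.91 -1.26 0 0;8.7 -3.91 -1.26 0 0;8.7 0 0 0 0'
python3 w.py tongs tongs tongs_stand
python3 - <<'E'
from h import *
P=np.load('tongs.npy').reshape(-1,3);d=P[:,:2]-[.691,.0035]
for lo,hi in((.148,.165),(.09,.148),(.066,.076),(.03,.066)):
    m=(np.hypot(*d.T)<.05)&(P[:,2]>lo)&(P[:,2]<hi)
    if m.sum()>9: print(lo,hi,m.sum(),rect(P[m][:,:2]),P[m].mean(0).round(4))
E
```

```text
time_s: 3.4
ee_pos: [0.6929, 0.0029, 0.2629]
orientation: [0.0, 0.147, 0.989, -0.002]
contact_force: [-0.3, 0.6, -0.9]
grip_width: 0.0872
grasp_force: 0.0
t 3.4 [0.69289273 0.0028862  0.26285317] yaw y 73.07 tilt [ 0.    -0.003 -1.   ] q7 1.3400282493689046 0.08720888761643096
tongs 0.87 602 px 341 223 med [0.6943 0.018  0.1342] z [0.0048 0.1479 0.1499] top [693.3   8.6   7.7  15.8  73.7]
tongs 0.63 12534 px 146 91 med [ 0.5103 -0.1557  0.007 ] z [0.0026 0.023  0.024 ] top [ 509.  -157.2  201.9   78.1   38.1]
tongs_stand 0.96 2664 px 324 202 med [0.6847 0.0011 0.0322] z [0.0006 0.0692 0.0706] top [ 6.907e+02 -1.000e-01  7.740e+01  3.500e+01  7.400e+01]
0.148 0.165 370 [6.908e+02 6.000e-01 1.770e+01 1.780e+01 7.240e+01] [6.903e-01 3.000e-04 1.515e-01]
0.09 0.148 765 [ 6.903e+02 -3.000e-01  5.320e+01  1.740e+01  7.450e+01] [0.6896 0.001  0.1362]
0.066 0.076 547 [ 6.907e+02 -1.000e-01  7.740e+01  3.500e+01  7.400e+01] [0.6854 0.0014 0.069 ]
0.03 0.066 983 [ 6.907e+02 -1.000e-01  6.930e+01  2.850e+01  7.440e+01] [ 0.6912 -0.0007  0.0511]
```

View pics/tongs.png

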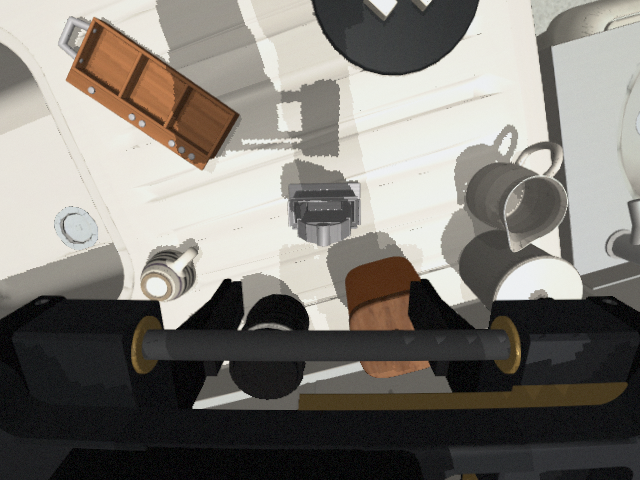

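The wrist view shows the tongs at (323,215) in their stand, squared to the gripper. The tray studs read one at (91,90), two near (136,120) and three near (180,147), so pocket 1 is at the handle.

```bash
python3 -m pendant '8.7 .14 -.18 4.3 -1;8.7 0 0 4.3 0;8.7 0 0 4.3 0;8.7 0 0 4.2 0;8.7 0 0 .35 0;8.7 0 0 0 0;5.8 0 0 0 0;5.8 0 0 0 0;5.1 0 0 0 0;5.1 0 0 0 0;5.1 0 0 0 0' 20
```

```text
time_s: 4.65
ee_pos: [0.6887, 0.0042, 0.0906]
orientation: [0.0, 0.137, 0.991, 0.0]
contact_force: [-0.2, -1.0, -0.3]
grip_width: 0.0558
grasp_force: 0.2
```

```bash
python3 -m pendant '5.1 0 0 0 0;5.1 0 0 0 0;5.1 0 0 0 0' 20; python3 -m pendant '5.0 0 0 0 0;5.0 0 0 0 0;5.0 0 0 0 0'
python3 - <<'E'
from h import *
im,P=shot('wrist');cv2.imwrite('pics/grip.png',im)
E
```

```text
time_s: 4.95
ee_pos: [0.6889, 0.005, 0.0902]
orientation: [0.0, 0.137, 0.991, 0.001]
contact_force: [0.1, 1.6, 0.3]
grip_width: 0.0514
grasp_force: 6.2
time_s: 5.25
ee_pos: [0.6887, 0.0045, 0.0901]
orientation: [0.0, 0.137, 0.991, 0.0]
contact_force: [0.3, 1.2, 0.8]
grip_width: 0.05
grasp_force: 6.5
```

View pics/grip.png

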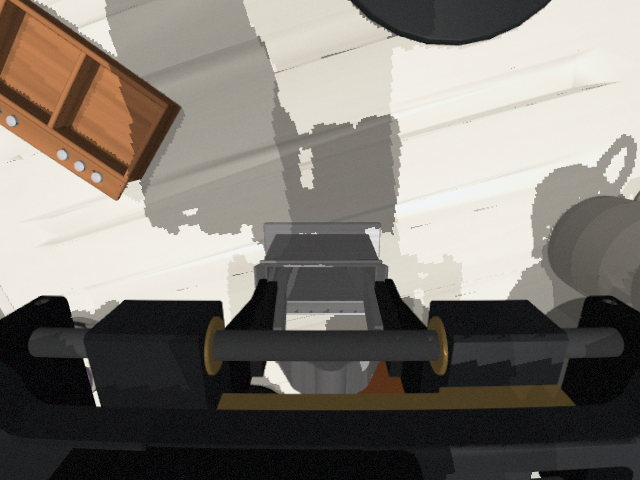

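```bash
python3 -m pendant '5.0 0 0 -1.5 0;5.0 0 0 -3 0;5.0 0 0 -3 0;5.0 0 0 -3 0;5.0 0 0 -3 0;5.0 0 0 0 0'
cat > go.py <<'E'
# go.py x y z yaw : rows needed from the measured pose (translation in tool axes first, then turn)
from h import *
import sys
g=np.array([float(a) for a in sys.argv[1:5]]);s=env.get_state();M=R.from_quat(s['orientation'],scalar_first=True).as_matrix()
yaw=np.degrees(np.arctan2(M[1,1],M[0,1]));d=M.T@(g[:3]-s['ee_pos'])*100;dr=-((g[3]-yaw+180)%360-180)
print('t',round(s['time_s'],2),'at',s['ee_pos'].round(4),'yaw',yaw.round(2),'q7',round(s['q'][6],2),'w',s['grip_width'].round(4),'F',round(s['grasp_force'],1),'c',np.round(s['contact_force'],1))
n=int(np.ceil(np.linalg.norm(d)/4.8));m=int(np.ceil(abs(dr)/8.5));print('tool cm',d.round(2),'turn',dr.round(1),'| rows',n,'of',(d/max(n,1)).round(2),'+',m,'of',(dr/max(m,1)).round(2))
E
python3 go.py .504 .120 .160 124.3
```

```text
time_s: 5.9
ee_pos: [0.6909, 0.0029, 0.2309]
orientation: [0.005, 0.138, 0.99, 0.0]
contact_force: [0.2, -0.0, -1.1]
grip_width: 0.0503
grasp_force: 4.8Traceback (most recent call last):
  File "go.py", line 6, in <module>
    print('t',round(s['time_s'],2),'at',s['ee_pos'].round(4),'yaw',yaw.round(2),'q7',round(s['q'][6],2),'w',s['grip_width'].round(4),'F',round(s['grasp_force'],1),'c',np.round(s['contact_force'],1))
                                                                                                            ^^^^^^^^^^^^^^^^^^^^^
AttributeError: 'float' object has no attribute 'round'
```

```bash
sed -i "s/s\['grip_width'\].round(4)/round(s['grip_width'],4)/;s/d=M.T@(g\[:3\]-s\['ee_pos'\])/s['ee_pos']=np.array(s['ee_pos']);d=M.T@(g[:3]-s['ee_pos'])/" go.py; python3 go.py .504 .120 .160 124.3
```

```text
t 5.9 at [0.6909 0.0029 0.2309] yaw 74.17 q7 1.37 w 0.0503 F 4.8 c [ 0.2 -0.  -1.1]
tool cm [21.24  6.16  6.91] turn -50.1 | rows 5 of [4.25 1.23 1.38] + 6 of -8.35
```

```bash
python3 -m pendant '5.0 4.25 1.23 .4 0;5.0 4.25 1.23 .4 0;5.0 4.25 1.23 .4 0;5.0 4.25 1.23 .4 0;5.0 4.25 1.23 .4 0;5.0 0 0 .8 -8.35;5.0 0 0 .8 -8.35;5.0 0 0 .8 -8.35;5.0 0 0 .8 -8.35;5.0 0 0 .8 -8.35;5.0 0 0 .8 -8.35;5.0 0 0 0 0'
python3 go.py .504 .120 .0975 124.3
python3 w.py s1 lump_stick tongs lump_cube lump_tablet
python3 - <<'E'
from h import *
im,P=shot('scene')
x0,y0,x1,y1=180,200,380,350
a=cv2.resize(im[y0:y1,x0:x1],None,fx=3,fy=3)
b=cv2.imread('pics/s1.png')
cv2.imwrite('pics/s1s.png',np.hstack([a[:, :],])) 
for q in('tongs','lump_stick'):
    for r in optics.cut_out(q,'scene')[:2]:
        m=r['region'];p=P[m&np.isfinite(P[...,0])];z=p[:,2];print(q,r['conf'],m.sum(),p[z<np.percentile(z,10)].mean(0).round(3),np.percentile(z,[2,98]).round(3),p[z>np.percentile(z,90)].mean(0).round(3),rect(p[z>np.percentile(z,90)-.006][:,:2]))
E
```

```text
time_s: 7.1
ee_pos: [0.4994, 0.1201, 0.1557]
orientation: [-0.002, -0.295, 0.956, -0.0]
contact_force: [-0.8, 0.7, -1.1]
grip_width: 0.0501
grasp_force: 4.8
t 7.1 at [0.4994 0.1201 0.1557] yaw 124.27 q7 1.9 w 0.0501 F 4.8 c [-0.8  0.7 -1.1]
tool cm [-0.4  -0.27  5.82] turn -0.0 | rows 2 of [-0.2  -0.14  2.91] + 1 of -0.03
t 7.1 [0.49938636 0.12012875 0.15568489] yaw y 124.27 tilt [-0.003 -0.002 -1.   ] q7 1.8988195423704428 0.05011333946976729
lump_stick 0.67 702 px 320 230 med [0.5012 0.116  0.026 ] z [0.0116 0.027  0.0275] top [502.9 117.1  29.2  17.   33.7]
tongs 0.72 2173 px 361 320 med [0.4909 0.1353 0.1734] z [0.0754 0.2135 0.2152] top [495.8 130.7  17.4   7.4  38.3]
tongs 0.55 5168 px 328 335 med [0.4979 0.1208 0.2057] z [0.0857 0.2189 0.2204] top [498.8 121.4  14.1  13.8  35.8]
lump_cube 0.54 193 px 360 258 med [0.503  0.1619 0.0251] z [0.0079 0.0271 0.1179] top [503.6 165.3  15.1   7.6  70. ]
lump_cube 0.45 458 px 358 196 med [0.4584 0.1262 0.024 ] z [0.0092 0.025  0.0254] top [459.2 127.2  18.9  19.3  20. ]
lump_tablet 0.84 455 px 357 197 med [0.4589 0.1262 0.024 ] z [0.0088 0.025  0.0254] top [459.4 127.4  19.4  18.3  34.2]
tongs 0.94 396 [0.493 0.139 0.076] [0.073 0.149] [0.49  0.146 0.148] [490.  146.3  16.6   4.5  36.5]
tongs 0.91 538 [0.52  0.106 0.058] [-0.001  0.149] [0.489 0.145 0.147] [489.5 145.6  17.9   5.2  40.9]
lump_stick 0.49 274 [0.499 0.125 0.01 ] [0.008 0.027] [0.503 0.121 0.026] [503.9 119.9  30.1  20.7  34. ]
```

View pics/s1s.png

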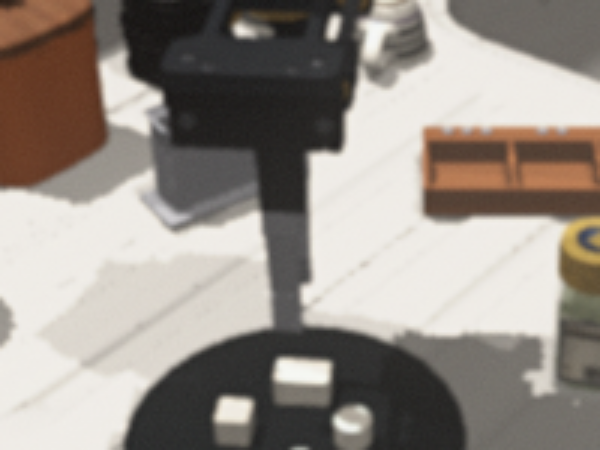

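The scene crop shows the tongs hanging over the plate with jaws at about (287,310), in line with the stick at (302,380). Now descend and close.

```bash
python3 go.py .5035 .1185 .098 124.3; python3 -m pendant '5.0 -.22 -.36 2 0;5.0 -.1 0 2 0;5.0 0 0 1 0;5.0 0 0 .7 0;5.0 0 0 0 0;5.0 0 0 0 0'; python3 go.py .5035 .1185 .098 124.3
```

```text
t 7.5 at [0.5009 0.1213 0.1574] yaw 124.29 q7 1.9 w 0.0501 F 4.8 c [-0.5  0.  -0.2]
tool cm [-0.05 -0.38  5.94] turn -0.0 | rows 2 of [-0.03 -0.19  2.97] + 1 of -0.01
time_s: 8.1
ee_pos: [0.5058, 0.1202, 0.1005]
orientation: [0.0, -0.295, 0.955, 0.0]
contact_force: [0.4, 0.6, -1.1]
grip_width: 0.0496
grasp_force: 4.8
t 8.1 at [0.5058 0.1202 0.1005] yaw 124.32 q7 1.92 w 0.0496 F 4.8 c [ 0.4  0.6 -1.1]
tool cm [ 0.29 -0.01  0.25] turn 0.0 | rows 1 of [ 0.29 -0.01  0.25] + 1 of 0.02
```

```bash
python3 -m pendant '5.0 .2 0 .2 0;4.4 0 0 0 0;3.8 0 0 0 0;3.4 0 0 0 0;3.4 0 0 0 0;3.4 0 0 0 0;3.4 0 0 0 0;3.4 0 0 0 0' 20;  python3 go.py .5035 .1185 .15 124.3
```

```text
time_s: 8.9
ee_pos: [0.504, 0.119, 0.0983]
orientation: [0.0, -0.295, 0.955, 0.0]
contact_force: [-0.2, -0.9, 2.6]
grip_width: 0.044
grasp_force: 20.1
t 8.9 at [0.504  0.119  0.0983] yaw 124.32 q7 1.92 w 0.044 F 20.1 c [-0.2 -0.9  2.6]
tool cm [ 0.07 -0.01 -5.17] turn 0.0 | rows 2 of [ 0.03 -0.   -2.58] + 1 of 0.02
```

```bash
python3 -m pendant '3.4 0 0 -1 0;3.4 0 0 -2.5 0;3.4 0 0 -3 0;3.4 0 0 -3 0;3.4 0 0 -2 8.3;3.4 0 0 0 8.4;3.4 0 0 0 8.4;3.4 0 0 0 8.4;3.4 0 0 0 8.4;3.4 0 0 0 8.4;3.4 0 0 0 8.4;3.4 0 0 0 8.4'; python3 -m pendant '3.4 0 0 0 8.4;3.4 0 0 0 8.4;3.4 0 0 0 8.4;3.4 0 0 0 8.4;3.4 0 0 0 8.4;3.4 0 0 0 8.4;3.4 0 0 0 8.4;3.4 0 0 0 8.4;3.4 0 0 0 8.4;3.4 0 0 0 8.4;3.4 0 0 0 8.4;3.4 0 0 0 8.4';python3 go.py .469 -.1785 .21 -51.4
python3 - <<'E'
from h import *
im,P=shot('scene')
for q in('tongs','lump_stick'):
    for r in optics.cut_out(q,'scene')[:2]:
        m=r['region'];p=P[m&np.isfinite(P[...,0])];z=p[:,2];print(q,r['conf'],m.sum(),np.median(p,0).round(3),np.percentile(z,[2,98]).round(3))
E
```

```text
time_s: 10.1
ee_pos: [0.5034, 0.119, 0.2132]
orientation: [-0.0, 0.285, 0.959, 0.0]
contact_force: [0.4, -0.6, -1.7]
grip_width: 0.0442
grasp_force: 20.1
time_s: 11.3
ee_pos: [0.5034, 0.1191, 0.2132]
orientation: [-0.0, 0.92, 0.391, -0.0]
contact_force: [0.1, -0.2, -0.9]
grip_width: 0.0442
grasp_force: 20.1
t 11.3 at [0.5034 0.1191 0.2132] yaw -43.91 q7 -0.91 w 0.0442 F 20.1 c [ 0.1 -0.2 -0.9]
tool cm [-23.82  18.16   0.31] turn 7.5 | rows 7 of [-3.4   2.59  0.04] + 1 of 7.49
tongs 0.97 490 [0.487 0.13  0.168] [0.131 0.206]
tongs 0.7 193 [0.508 0.169 0.023] [0.008 0.026]
lump_stick 0.54 110 [0.503 0.133 0.138] [0.124 0.141]
```

```bash
python3 -m pendant '3.4 -3.4 2.59 0 0;3.4 -3.4 2.59 0 0;3.4 -3.4 2.59 0 0;3.4 -3.4 2.59 0 0;3.4 -3.4 2.59 0 0;3.4 -3.4 2.59 0 0;3.4 -3.4 2.59 0 0;3.4 0 0 1.5 7.5;3.4 0 0 2 0;3.4 0 0 2 0;3.4 0 0 0 0;3.4 0 0 0 0';python3 go.py .469 -.1785 .096 -51.4; python3 w.py p1 tray lump_stick tongs
```

```text
time_s: 12.65
ee_pos: [0.4711, -0.1785, 0.1583]
orientation: [-0.0, 0.943, 0.334, -0.0]
contact_force: [0.5, 0.6, 0.4]
grip_width: 0.0443
grasp_force: 20.0
t 12.65 at [ 0.4711 -0.1785  0.1583] yaw -50.99 q7 -0.32 w 0.0443 F 20.0 c [0.5 0.6 0.4]
tool cm [-0.16 -0.13  6.23] turn 0.4 | rows 2 of [-0.08 -0.07  3.11] + 1 of 0.41
t 12.65 [ 0.4710876  -0.17852672  0.15829286] yaw y -50.99 tilt [-0.  0. -1.] q7 -0.31735130361593034 0.044265562706500027
tray 0.84 18270 px 335 150 med [ 0.529  -0.1422  0.0052] z [0.0029 0.0228 0.0238] top [ 509.  -157.3  201.6   77.6   38.3]
lump_stick 0.79 1150 px 322 248 med [ 0.4707 -0.1756  0.086 ] z [0.0035 0.087  0.0886] top [ 469.1 -176.7   30.3   17.4   39.1]
tongs 0.92 2143 px 356 320 med [ 0.4782 -0.1911  0.1747] z [0.0901 0.217  0.2189] top [ 474.7 -189.    16.8    6.8   38.3]
tongs 0.57 5349 px 326 333 med [ 0.4717 -0.1787  0.2035] z [0.0909 0.2227 0.2244] top [ 470.9 -179.8   13.7   13.4   36.7]
```

View pics/p1.png

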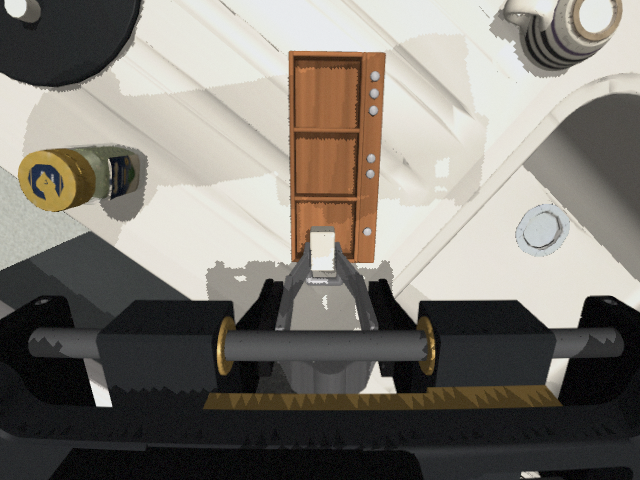

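The wrist view shows the stick between the jaws at (322,248), lined up over pocket 1 (single stud at (367,232)). I'll lower it gently.

```bash
python3 -m pendant '3.4 -.3 .1 2 0;3.4 0 0 2 0;3.4 0 0 1.2 0;3.4 0 0 .5 0;3.4 0 0 .3 0;3.4 0 0 .1 0;3.4 0 0 0 0';python3 go.py .4695 -.181 .096 -51.7
```

```text
time_s: 13.55
ee_pos: [0.4697, -0.1812, 0.0975]
orientation: [0.0, 0.943, 0.333, 0.0]
contact_force: [-0.3, 0.4, -0.3]
grip_width: 0.0436
grasp_force: 20.1
t 13.55 at [ 0.4697 -0.1812  0.0975] yaw -51.07 q7 -0.22 w 0.0436 F 20.1 c [-0.3  0.4 -0.3]
tool cm [-0.   -0.04  0.15] turn 0.6 | rows 1 of [-0.   -0.04  0.15] + 1 of 0.63
```

```bash
python3 -m pendant '3.4 0 0 .15 0;3.4 0 0 .15 0;3.4 0 0 0 0;3.4 0 0 0 0'
```

```text
time_s: 13.95
ee_pos: [0.4696, -0.1812, 0.0942]
orientation: [0.0, 0.943, 0.333, 0.0]
contact_force: [-0.2, 0.9, 0.7]
grip_width: 0.0437
grasp_force: 20.1
```

```bash
python3 -m pendant '3.4 0 0 .1 0;3.4 0 0 .05 0;3.4 0 0 0 0'; python3 -m pendant '4.35 0 0 0 0;4.4 0 0 0 0;4.5 0 0 0 0;4.6 0 0 0 0;4.7 0 0 0 0;4.75 0 0 0 0;4.75 0 0 0 0;4.75 0 0 0 0'; python3 go.py .4695 -.181 .196 -51.7
```

```text
time_s: 14.25
ee_pos: [0.4696, -0.1812, 0.0928]
orientation: [0.0, 0.943, 0.333, 0.0]
contact_force: [0.1, 1.0, 5.0]
grip_width: 0.0437
grasp_force: 20.2
time_s: 15.05
ee_pos: [0.4692, -0.1811, 0.0924]
orientation: [-0.0, 0.943, 0.333, -0.0]
contact_force: [-0.7, 0.2, -1.4]
grip_width: 0.0476
grasp_force: 5.2
t 15.05 at [ 0.4692 -0.1811  0.0924] yaw -51.07 q7 -0.22 w 0.0476 F 5.2 c [-0.7  0.2 -1.4]
tool cm [ 2.000e-02  1.000e-02 -1.036e+01] turn 0.6 | rows 3 of [ 0.01  0.   -3.45] + 1 of 0.63
```

```bash
python3 -m pendant '4.75 0 0 -1 0;4.75 0 0 -2 0;4.9 0 0 -3 0;5.0 0 0 -4 0;5.0 0 0 -2 0;5.0 0 0 0 0'; python3 w.py p1b lump_stick;python3 go.py .5103 .1625 .205 124.3
```

```text
time_s: 15.65
ee_pos: [0.4713, -0.1822, 0.2161]
orientation: [0.001, 0.943, 0.333, 0.003]
contact_force: [0.0, -0.4, -0.5]
grip_width: 0.0499
grasp_force: 4.8
t 15.65 [ 0.47131355 -0.18215078  0.21607097] yaw y -51.09 tilt [ 0.007 -0.001 -1.   ] q7 -0.3821853460467706 0.04989461788386646
lump_stick 0.64 522 px 320 212 med [ 0.4687 -0.1777  0.0221] z [0.0051 0.0231 0.0238] top [ 466.9 -179.1   30.1   17.2   38.6]
t 15.75 at [ 0.4692 -0.1809  0.2128] yaw -51.06 q7 -0.38 w 0.0502 F 4.8 c [ 0.2 -0.3 -1.6]
tool cm [ 24.78 -24.13   0.8 ] turn -175.4 | rows 8 of [ 3.1  -3.02  0.1 ] + 21 of -8.35
```

```bash
python3 -m pendant '5.0 3.1 -3.02 0 0;5.0 3.1 -3.02 0 0;5.0 3.1 -3.02 0 0;5.0 3.1 -3.02 0 0;5.0 3.1 -3.02 0 0;5.0 3.1 -3.02 0 0;5.0 3.1 -3.02 0 0;5.0 3.1 -3.02 0 0;5.0 0 0 3 6.4;5.0 0 0 2.5 0;5.0 0 0 0 0;5.0 0 0 0 0'; python3 w.py c1 lump_cube lump_tablet lump_broken; python3 go.py .5105 .163 .0985 -57.5
```

```text
time_s: 16.95
ee_pos: [0.51, 0.162, 0.1568]
orientation: [0.0, 0.96, 0.28, -0.001]
contact_force: [0.2, 0.5, -0.7]
grip_width: 0.0503
grasp_force: 4.8
t 16.95 [0.50996581 0.16204229 0.15681789] yaw y -57.51 tilt [-0.002 -0.001 -1.   ] q7 -1.1278816826235076 0.05032103682271091
lump_cube 0.94 499 px 325 223 med [0.5129 0.1643 0.026 ] z [0.008  0.027  0.0276] top [511.5 163.6  17.9  17.8  32.7]
lump_tablet 0.63 382 px 327 286 med [0.4617 0.1296 0.024 ] z [0.0112 0.0251 0.0256] top [459.8 128.6  19.4  17.   32.6]
lump_broken 0.48 107 px 291 253 med [0.4701 0.1751 0.0154] z [0.0105 0.0198 0.0216] top [466.8 174.9  13.7   3.    3.7]
t 17.15 at [0.5113 0.1625 0.1587] yaw -57.51 q7 -1.13 w 0.0499 F 4.8 c [0.8 0.1 0.1]
tool cm [-0.06 -0.08  6.02] turn -0.0 | rows 2 of [-0.03 -0.04  3.01] + 1 of -0.01
```

View pics/c1.png

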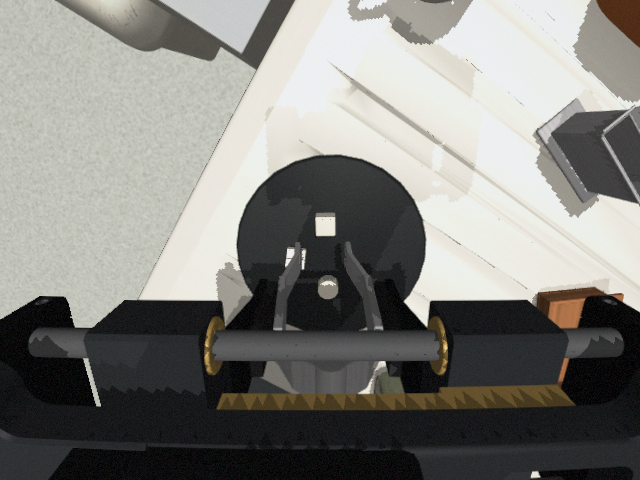

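The wrist view shows the cube at (325,223), square to the open jaws, whose tips are at (298,250) and (348,250). The broken lump at (296,258) is clear of them.

```bash
python3 -m pendant '5.0 0 -.05 2 0;5.0 0 0 2 0;5.0 0 0 1.3 0;5.0 0 0 .6 0;5.0 0 0 0 0;5.0 0 0 0 0'; python3 go.py .5113 .1633 .0975 -57.5
```

```text
time_s: 17.75
ee_pos: [0.5109, 0.1631, 0.0992]
orientation: [-0.0, 0.96, 0.28, 0.001]
contact_force: [0.4, -0.4, -0.5]
grip_width: 0.0503
grasp_force: 4.8
t 17.75 at [0.5109 0.1631 0.0992] yaw -57.49 q7 -1.07 w 0.0503 F 4.8 c [ 0.4 -0.4 -0.5]
tool cm [0.05 0.01 0.17] turn 0.0 | rows 1 of [0.05 0.01 0.17] + 1 of 0.01
```

```bash
python3 -m pendant '5.0 0 0 .1 0;4.4 0 0 0 0;3.8 0 0 0 0;3.4 0 0 0 0;3.4 0 0 0 0;3.4 0 0 0 0;3.4 0 0 0 0;3.4 0 0 0 0' 20; python3 -m pendant '3.4 0 0 -1 0;3.4 0 0 -2.5 0;3.4 0 0 -3 0;3.4 0 0 -3 0;3.4 0 0 -2 0;3.4 0 0 0 -5.8;3.4 0 0 0 0';  python3 go.py .5138 -.144 .205 -51.7
```

```text
time_s: 18.55
ee_pos: [0.5105, 0.1633, 0.0979]
orientation: [-0.0, 0.96, 0.28, 0.0]
contact_force: [-0.5, 0.7, 4.1]
grip_width: 0.044
grasp_force: 20.1
time_s: 19.25
ee_pos: [0.5102, 0.1629, 0.2133]
orientation: [-0.0, 0.945, 0.328, 0.001]
contact_force: [-0.6, -0.1, -0.9]
grip_width: 0.0438
grasp_force: 20.1
t 19.25 at [0.5102 0.1629 0.2133] yaw -51.68 q7 -1.09 w 0.0438 F 20.1 c [-0.6 -0.1 -0.9]
tool cm [-18.75  24.31   0.8 ] turn 0.0 | rows 7 of [-2.68  3.47  0.11] + 1 of 0.02
```

```bash
python3 -m pendant '3.4 -2.68 3.47 0 0;3.4 -2.68 3.47 0 0;3.4 -2.68 3.47 0 0;3.4 -2.68 3.47 0 0;3.4 -2.68 3.47 0 0;3.4 -2.68 3.47 0 0;3.4 -2.68 3.47 0 0;3.4 0 0 2 0;3.4 0 0 2 0;3.4 0 0 2 0;3.4 0 0 0 0;3.4 0 0 0 0';python3 w.py p2 tray lump_cube; python3 go.py .5138 -.144 .096 -51.7
```

```text
time_s: 20.45
ee_pos: [0.5133, -0.144, 0.1524]
orientation: [-0.0, 0.945, 0.328, -0.001]
contact_force: [0.1, 0.2, -0.4]
grip_width: 0.044
grasp_force: 20.0
t 20.45 [ 0.51330082 -0.14397211  0.15236629] yaw y -51.76 tilt [-0.001 -0.    -1.   ] q7 -0.3923923753117237 0.04399958486114051
tray 0.56 13796 px 334 205 med [ 0.5375 -0.1355  0.0054] z [0.003  0.0228 0.0239] top [ 512.6 -154.2  191.6   77.2   38.2]
lump_cube 0.79 670 px 321 246 med [ 0.5143 -0.1399  0.0805] z [0.0686 0.0815 0.082 ] top [ 512.7 -141.    17.7   17.3   38.6]
t 20.6 at [ 0.5143 -0.144   0.1535] yaw -51.7 q7 -0.39 w 0.0442 F 20.1 c [ 0.5 -0.8  0.2]
tool cm [-0.05 -0.04  5.75] turn 0.0 | rows 2 of [-0.02 -0.02  2.87] + 1 of 0.0
```

Cube held and over pocket 2; lower it.

```bash
python3 -m pendant '3.4 -.1 .1 2 0;3.4 0 0 2 0;3.4 0 0 1.2 0;3.4 0 0 .4 0;3.4 0 0 .1 0;3.4 0 0 0 0;3.4 0 0 0 0'
```

```text
time_s: 21.3
ee_pos: [0.5141, -0.1454, 0.0963]
orientation: [0.0, 0.945, 0.328, 0.001]
contact_force: [-0.6, 0.1, -1.7]
grip_width: 0.0439
grasp_force: 20.1
```

```bash
python3 -m pendant '3.4 0 0 .15 0;3.4 0 0 .1 0;3.4 0 0 0 0'; python3 -m pendant '3.4 0 0 .1 0;3.4 0 0 0 0'
```

```text
time_s: 21.6
ee_pos: [0.5139, -0.1453, 0.0935]
orientation: [0.0, 0.945, 0.328, 0.0]
contact_force: [-0.9, 0.5, 3.6]
grip_width: 0.044
grasp_force: 20.1
time_s: 21.8
ee_pos: [0.5139, -0.1453, 0.0924]
orientation: [0.0, 0.945, 0.328, 0.0]
contact_force: [0.0, 0.7, 5.0]
grip_width: 0.044
grasp_force: 20.1
```

```bash
python3 -m pendant '4.35 0 0 0 0;4.4 0 0 0 0;4.5 0 0 0 0;4.6 0 0 0 0;4.7 0 0 0 0;4.75 0 0 0 0;4.75 0 0 0 0;4.75 0 0 0 0'; python3 -m pendant '4.75 0 0 -1 0;4.75 0 0 -2 0;4.9 0 0 -3 0;5.0 0 0 -4 0;5.0 0 0 -2 0;5.0 0 0 0 0'; python3 w.py p2b lump_cube lump_stick;python3 go.py .4595 .128 .205 -51.7
```

```text
time_s: 22.6
ee_pos: [0.5134, -0.1452, 0.0919]
orientation: [-0.0, 0.945, 0.328, -0.0]
contact_force: [-0.5, 0.4, -1.4]
grip_width: 0.0475
grasp_force: 5.1
time_s: 23.2
ee_pos: [0.5156, -0.1462, 0.2158]
orientation: [0.001, 0.945, 0.328, 0.003]
contact_force: [0.4, 0.1, -0.2]
grip_width: 0.0502
grasp_force: 4.8
t 23.2 [ 0.51556102 -0.14616955  0.2157834 ] yaw y -51.69 tilt [ 0.007 -0.    -1.   ] q7 -0.4514307272630619 0.050151706980037854
lump_cube 0.76 317 px 320 211 med [ 0.5138 -0.1413  0.0221] z [0.0109 0.0231 0.0235] top [ 512.6 -141.9   17.7   17.1   38.4]
lump_stick 0.71 454 px 321 262 med [ 0.4697 -0.1775  0.0222] z [0.0085 0.0233 0.0239] top [ 467.3 -179.5   31.    17.2   43.9]
t 23.35 at [ 0.5129 -0.1448  0.2115] yaw -51.67 q7 -0.45 w 0.05 F 4.8 c [ 0.4 -0.5 -1.3]
tool cm [ 12.74 -24.71   0.67] turn 0.0 | rows 6 of [ 2.12 -4.12  0.11] + 1 of 0.03
```

```bash
python3 -m pendant '5.0 2.12 -4.12 0 0;5.0 2.12 -4.12 0 0;5.0 2.12 -4.12 0 0;5.0 2.12 -4.12 0 0;5.0 2.12 -4.12 0 0;5.0 2.12 -4.12 0 0;5.0 0 0 2.7 0;5.0 0 0 2.7 0;5.0 0 0 0 0;5.0 0 0 0 0'; python3 w.py t1 lump_tablet lump_broken; python3 go.py .4595 .128 .0975 -51.7
```

```text
time_s: 24.35
ee_pos: [0.4595, 0.127, 0.1575]
orientation: [0.0, 0.945, 0.328, -0.001]
contact_force: [-0.6, 0.9, -0.6]
grip_width: 0.0501
grasp_force: 4.8
t 24.35 [0.45951214 0.12696629 0.15746549] yaw y -51.73 tilt [-0.002 -0.002 -1.   ] q7 -1.0512182097511167 0.05014528634425427
lump_tablet 0.68 456 px 324 225 med [0.4601 0.1288 0.024 ] z [0.0082 0.025  0.0256] top [459.6 128.   19.   19.1  58.6]
lump_broken 0.77 424 px 293 189 med [0.468  0.1695 0.0167] z [0.0126 0.0215 0.0222] top [464.1 167.4   8.5  18.1  26. ]
t 24.5 at [0.4609 0.1274 0.159 ] yaw -51.73 q7 -1.05 w 0.0502 F 4.8 c [-0.3  0.5 -0.5]
tool cm [-0.08 -0.13  6.15] turn -0.0 | rows 2 of [-0.04 -0.07  3.08] + 1 of -0.03
```

```bash
python3 -m pendant '5.0 -.05 -.12 2 0;5.0 0 0 2 0;5.0 0 0 1.3 0;5.0 0 0 .6 0;5.0 0 0 .1 0;5.0 0 0 0 0'; python3 go.py .4595 .128 .0975 -51.7
```

```text
time_s: 25.1
ee_pos: [0.4594, 0.1283, 0.0985]
orientation: [-0.0, 0.945, 0.328, 0.001]
contact_force: [-0.4, -0.5, -1.2]
grip_width: 0.0502
grasp_force: 4.8
t 25.1 at [0.4594 0.1283 0.0985] yaw -51.69 q7 -0.97 w 0.0502 F 4.8 c [-0.4 -0.5 -1.2]
tool cm [-0.01  0.02  0.1 ] turn 0.0 | rows 1 of [-0.01  0.02  0.1 ] + 1 of 0.01
```

```bash
python3 -m pendant '5.0 0 0 .05 0;4.4 0 0 0 0;3.8 0 0 0 0;3.4 0 0 0 0;3.4 0 0 0 0;3.4 0 0 0 0;3.4 0 0 0 0;3.4 0 0 0 0' 20; python3 -m pendant '3.4 0 0 -1 0;3.4 0 0 -2.5 0;3.4 0 0 -3 0;3.4 0 0 -3 0;3.4 0 0 -2 0;3.4 0 0 0 0;3.4 0 0 0 0';  python3 go.py .5593 -.108 .205 -51.7
```

```text
time_s: 25.9
ee_pos: [0.4592, 0.1285, 0.0979]
orientation: [-0.0, 0.945, 0.328, 0.0]
contact_force: [-0.6, 0.3, 5.7]
grip_width: 0.0452
grasp_force: 20.0
time_s: 26.6
ee_pos: [0.4584, 0.1281, 0.2122]
orientation: [-0.0, 0.945, 0.328, -0.0]
contact_force: [0.3, 0.4, -1.9]
grip_width: 0.0446
grasp_force: 20.0
t 26.6 at [0.4584 0.1281 0.2122] yaw -51.67 q7 -1.12 w 0.0446 F 20.0 c [ 0.3  0.4 -1.9]
tool cm [-6.73 24.78  0.71] turn 0.0 | rows 6 of [-1.12  4.13  0.12] + 1 of 0.03
```

```bash
python3 -m pendant '3.4 -1.12 4.13 0 0;3.4 -1.12 4.13 0 0;3.4 -1.12 4.13 0 0;3.4 -1.12 4.13 0 0;3.4 -1.12 4.13 0 0;3.4 -1.12 4.13 0 0;3.4 0 0 2 0;3.4 0 0 2 0;3.4 0 0 2 0;3.4 0 0 0 0;3.4 0 0 0 0';python3 w.py p3 tray lump_tablet; python3 go.py .5593 -.108 .096 -51.7
```

```text
time_s: 27.7
ee_pos: [0.5589, -0.108, 0.1515]
orientation: [-0.0, 0.945, 0.328, -0.001]
contact_force: [0.2, 0.2, -0.4]
grip_width: 0.0448
grasp_force: 19.9
t 27.7 [ 0.55894921 -0.10796291  0.15145186] yaw y -51.7 tilt [-0.003 -0.    -1.   ] q7 -0.4472565089094483 0.0447704899082285
tray 0.25 137 px 325 324 med [ 0.4793 -0.1705  0.0147] z [0.0072 0.02   0.0217] top [ 478.7 -170.2    1.6   15.7   36.1]
lump_tablet 0.84 654 px 322 246 med [ 0.5588 -0.1052  0.0775] z [0.0637 0.0784 0.0789] top [ 557.4 -106.1   19.    18.9   65.5]
lump_tablet 0.58 2221 px 356 319 med [ 0.5661 -0.1208  0.1671] z [0.0739 0.2104 0.2123] top [ 562.8 -118.5   16.5    7.3   39.3]
t 27.85 at [ 0.5603 -0.108   0.1533] yaw -51.67 q7 -0.45 w 0.0441 F 19.9 c [-0.6 -0.2 -1. ]
tool cm [-0.08 -0.07  5.73] turn 0.0 | rows 2 of [-0.04 -0.03  2.86] + 1 of 0.03
```

View pics/p3.png

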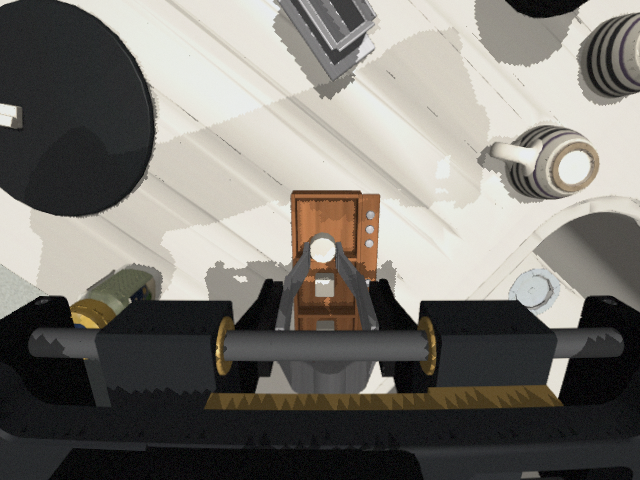

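The tablet is level in the jaws at (322,248), over pocket 3 (three studs at about (370,230)). The cube is at (323,287) in pocket 2. I'll lower the tablet.

```bash
python3 -m pendant '3.4 -.1 0 2 0;3.4 0 0 2 0;3.4 0 0 1.2 0;3.4 0 0 .4 0;3.4 0 0 .15 0;3.4 0 0 .1 0;3.4 0 0 0 0;3.4 0 0 0 0'
```

```text
time_s: 28.65
ee_pos: [0.5594, -0.1085, 0.0946]
orientation: [0.0, 0.945, 0.328, 0.001]
contact_force: [-0.6, -0.6, -1.5]
grip_width: 0.0446
grasp_force: 19.9
```

```bash
python3 -m pendant '3.4 0 0 .15 0;3.4 0 0 .05 0;3.4 0 0 0 0'; python3 -m pendant '3.4 0 0 .05 0;3.4 0 0 0 0'
```

```text
time_s: 28.95
ee_pos: [0.5596, -0.1086, 0.0926]
orientation: [0.0, 0.945, 0.328, 0.001]
contact_force: [-1.2, 0.8, 5.4]
grip_width: 0.0445
grasp_force: 19.9
time_s: 29.15
ee_pos: [0.5595, -0.1086, 0.0918]
orientation: [0.0, 0.945, 0.328, 0.0]
contact_force: [0.8, -0.1, 4.6]
grip_width: 0.0442
grasp_force: 19.9
```

```bash
python3 -m pendant '4.4 0 0 0 0;4.5 0 0 0 0;4.6 0 0 0 0;4.7 0 0 0 0;4.8 0 0 0 0;4.8 0 0 0 0;4.8 0 0 0 0;4.8 0 0 0 0'; python3 -m pendant '4.8 0 0 -1 0;4.8 0 0 -2 0;4.9 0 0 -3 0;5.0 0 0 -4 0;5.0 0 0 -3 0;5.0 0 0 0 0'; python3 w.py p3b lump_tablet lump_cube lump_stick tongs_stand;python3 go.py .6907 0 .22 -105.8
```

```text
time_s: 29.95
ee_pos: [0.5589, -0.1084, 0.0914]
orientation: [-0.0, 0.945, 0.328, -0.0]
contact_force: [0.6, -0.5, -0.2]
grip_width: 0.0479
grasp_force: 5.0
time_s: 30.55
ee_pos: [0.5618, -0.1097, 0.2267]
orientation: [0.002, 0.945, 0.328, 0.005]
contact_force: [0.1, 1.0, -0.8]
grip_width: 0.0501
grasp_force: 4.8
t 30.55 [ 0.56177942 -0.10974221  0.22668122] yaw y -51.7 tilt [ 0.01 -0.   -1.  ] q7 -0.5067563917579666 0.05010140038656187
lump_tablet 0.78 298 px 320 210 med [ 0.5589 -0.106   0.02  ] z [0.0039 0.0212 0.0217] top [ 557.4 -106.2   18.4   18.7   38. ]
lump_cube 0.58 289 px 320 259 med [ 0.5152 -0.1406  0.0219] z [0.0062 0.0232 0.0238] top [ 513.4 -141.9   17.3   17.2   38.5]
lump_stick 0.55 416 px 321 304 med [ 0.4701 -0.1766  0.0223] z [0.0063 0.0234 0.0238] top [ 467.4 -178.6   30.    16.9   38.3]
tongs_stand 0.75 8040 px 328 251 med [ 0.5275 -0.1423  0.0056] z [0.003  0.0228 0.0238] top [ 518.7 -149.3  176.9   77.1   38.2]
tongs_stand 0.72 4874 px 319 40 med [ 0.6914 -0.0041  0.0167] z [0.0013 0.069  0.0707] top [690.7  -2.3  72.8  36.   73.9]
t 30.8 at [ 0.558  -0.1081  0.2202] yaw -51.67 q7 -0.51 w 0.0503 F 4.8 c [ 0.3 -0.2 -0.2]
tool cm [ 1.711e+01 -2.500e-01 -1.000e-02] turn 54.1 | rows 4 of [ 4.28 -0.06 -0.  ] + 7 of 7.73
```

```bash
python3 -m pendant '5.0 4.28 -.06 0 0;5.0 4.28 -.06 0 0;5.0 4.28 -.06 0 0;5.0 4.28 -.06 0 0;5.0 0 0 0 -8.4;5.0 0 0 0 -8.4;5.0 0 0 0 -8.4;5.0 0 0 0 -8.4;5.0 0 0 0 -8.4;5.0 0 0 0 -8.4;5.0 0 0 0 -8.4;5.0 0 0 0 -8.4'; python3 -m pendant '5.0 0 0 0 -8.4;5.0 0 0 0 -8.4;5.0 0 0 0 -8.4;5.0 0 0 0 -8.4;5.0 0 0 0 -8.4;5.0 0 0 0 -8.4;5.0 0 0 0 -8.4;5.0 0 0 0 0;5.0 0 0 0 0'; python3 w.py st tongs_stand tongs; python3 go.py .6907 0.0005 .17 74.2
python3 - <<'E'
from h import *
P=np.load('st.npy').reshape(-1,3);d=P[:,:2]-[.691,.0]
for lo,hi in((.062,.074),(.2,.24),(.27,.30)):
    m=(np.hypot(*d.T)<.055)&(P[:,2]>lo)&(P[:,2]<hi)
    if m.sum()>9: print(lo,hi,m.sum(),rect(P[m][:,:2]),P[m].mean(0).round(4))
E
```

```text
time_s: 32.0
ee_pos: [0.691, -0.0004, 0.2195]
orientation: [-0.001, 0.603, 0.798, -0.001]
contact_force: [0.3, 0.2, -1.3]
grip_width: 0.0501
grasp_force: 4.8
time_s: 32.9
ee_pos: [0.6913, -0.0007, 0.2202]
orientation: [-0.001, 0.138, 0.99, -0.0]
contact_force: [-0.7, 0.4, -0.0]
grip_width: 0.0502
grasp_force: 4.8
t 32.9 [ 6.91341642e-01 -6.69068314e-04  2.20204817e-01] yaw y 74.13 tilt [-0.002  0.    -1.   ] q7 1.3091292598405095 0.05024130181591096
tongs_stand 0.82 4071 px 327 215 med [6.925e-01 4.000e-04 3.900e-02] z [0.003  0.069  0.0705] top [6.907e+02 2.000e-01 7.720e+01 3.430e+01 7.410e+01]
tongs 0.63 2111 px 361 321 med [0.6956 0.0156 0.24  ] z [0.1456 0.2782 0.2798] top [696.8   8.6   7.1  16.7  75.1]
tongs 0.56 5311 px 328 334 med [0.6922 0.0014 0.2692] z [0.1433 0.2835 0.285 ] top [691.8  -0.   13.5  13.8  75.5]
t 33.05 at [ 6.917e-01 -4.000e-04  2.210e-01] yaw 74.23 q7 1.31 w 0.0503 F 4.8 c [-0.1  0.  -0.6]
tool cm [0.11 0.06 5.1 ] turn 0.0 | rows 2 of [0.06 0.03 2.55] + 1 of 0.03
0.062 0.074 1439 [6.907e+02 1.000e-01 7.720e+01 3.450e+01 7.410e+01] [ 6.92e-01 -3.00e-04  6.73e-02]
0.2 0.24 1700 [691.   -1.2  68.2  24.   74. ] [0.6856 0.001  0.2267]
0.27 0.3 5201 [678.5   3.6  81.   50.5  74.3] [0.6849 0.0016 0.2846]
```

View pics/st.png

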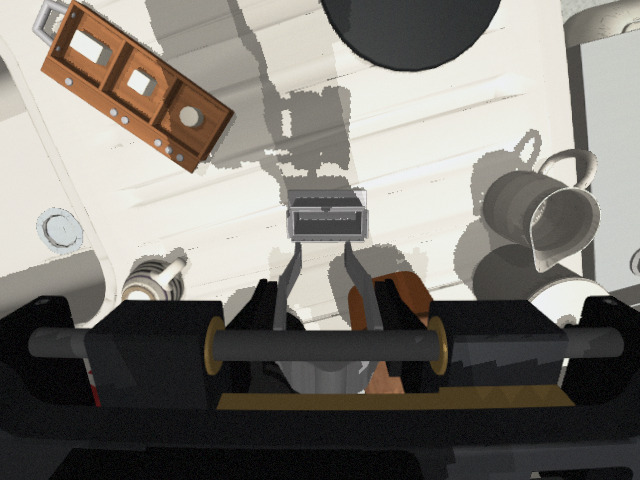

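```bash
python3 - <<'E'
from h import *
P=np.load('st.npy');s=np.array([.6915,-.0005])
a=np.radians(74.15);ty=np.array([np.cos(a),np.sin(a)]);tx=np.array([-np.sin(a),np.cos(a)])*1
tx=np.array([-ty[1],ty[0]])
d=P[...,:2]-s;X=d@tx*1000;Y=d@ty*1000;Z=P[...,2]*1000
for lo,hi in((132,142),(142,152),(152,165),(165,180),(180,200)):
  for n,k in(('L',Y<0),('R',Y>0)):
    m=(Z>lo)&(Z<hi)&(abs(X)<25)&(abs(Y)<35)&k
    if m.sum()>5:print(lo,n,m.sum(),'X',np.percentile(X[m],[3,50,97]).round(1),'Y',np.percentile(Y[m],[3,50,97]).round(1))
m=(Z>62)&(Z<72)&(abs(X)<30)&(abs(Y)<60);print('stand',np.percentile(X[m],[1,99]),np.percentile(Y[m],[1,99]))
E
```

```text
132 L 14 X [3.  4.8 5.2] Y [-23.7 -21.8 -19.8]
132 R 29 X [-4.3  4.3  5. ] Y [12.7 13.5 16.8]
142 L 45 X [-7.1  4.1  5.3] Y [-23.  -19.7 -18.4]
142 R 50 X [-8.6  4.   5.1] Y [12.6 13.5 17.1]
152 L 97 X [-9.7  0.6  5.3] Y [-22.6 -19.6 -18.3]
152 R 108 X [-10.    0.4   5.2] Y [13.  14.4 17. ]
165 L 136 X [-9.9  0.3  5.1] Y [-23.  -20.9 -20. ]
165 R 166 X [-9.8 -0.6  5. ] Y [15.  16.5 19. ]
180 L 226 X [-9.9 -0.3  5.1] Y [-25.3 -23.1 -21.6]
180 R 254 X [-10.   -1.    4.9] Y [17.8 19.8 22. ]
stand [-16.00221206  18.03761998] [-37.80604245  38.460016  ]
```

The wrist view shows stick, cube and tablet in pockets 1, 2 and 3 at (90,48), (140,82) and (190,117). The jaw tips are at (297,244) and (348,244), above the stand slot at (327,225). Shifting about 3.7 mm in x and y matches the pose at which I gripped the tongs.

```bash
python3 -m pendant '5.0 .38 .36 2 0;5.0 0 0 2 0;5.0 0 0 1.5 0;5.0 0 0 0 0;5.0 0 0 0 0'; python3 go.py .689 .0042 .0905 74.2
```

```text
time_s: 33.55
ee_pos: [0.6894, 0.0039, 0.1666]
orientation: [0.0, 0.137, 0.991, -0.0]
contact_force: [0.9, 0.2, -0.1]
grip_width: 0.0505
grasp_force: 4.8
t 33.55 at [0.6894 0.0039 0.1666] yaw 74.3 q7 1.31 w 0.0505 F 4.8 c [ 0.9  0.2 -0.1]
tool cm [0.05 0.02 7.61] turn 0.1 | rows 2 of [0.02 0.01 3.81] + 1 of 0.1
```

```bash
python3 -m pendant '5.0 0 0 .8 0;5.0 0 0 .8 0;5.0 0 0 .8 0;5.0 0 0 0 0'; python3 go.py .689 .0042 .0905 74.2
```

```text
time_s: 33.95
ee_pos: [0.6881, 0.004, 0.1408]
orientation: [-0.001, 0.136, 0.991, -0.0]
contact_force: [-0.1, -0.1, -0.5]
grip_width: 0.0502
grasp_force: 4.8
t 33.95 at [0.6881 0.004  0.1408] yaw 74.32 q7 1.31 w 0.0502 F 4.8 c [-0.1 -0.1 -0.5]
tool cm [-0.1   0.04  5.03] turn 0.1 | rows 2 of [-0.05  0.02  2.52] + 1 of 0.12
```

Tips are inside the rim without contact; continue down.

```bash
python3 -m pendant '5.0 -.05 0 1.2 0;5.0 0 0 1.2 0;5.0 0 0 1.2 0;5.0 0 0 .8 0;5.0 0 0 0 0;5.0 0 0 0 0'; python3 go.py .689 .0042 .0905 74.2
```

```text
time_s: 34.55
ee_pos: [0.6897, 0.0039, 0.0983]
orientation: [-0.0, 0.136, 0.991, 0.0]
contact_force: [0.3, -0.5, -0.3]
grip_width: 0.0504
grasp_force: 4.8
t 34.55 at [0.6897 0.0039 0.0983] yaw 74.32 q7 1.32 w 0.0504 F 4.8 c [ 0.3 -0.5 -0.3]
tool cm [0.07 0.01 0.78] turn 0.1 | rows 1 of [0.07 0.01 0.78] + 1 of 0.12
```

```bash
python3 -m pendant '5.0 0 0 .3 0;5.0 0 0 .2 0;5.0 0 0 .1 0;5.0 0 0 0 0;5.0 0 0 0 0'; python3 -m pendant '5.0 0 0 .1 0;5.0 0 0 .1 0;5.0 0 0 0 0'
```

```text
time_s: 35.05
ee_pos: [0.6897, 0.004, 0.0926]
orientation: [0.0, 0.136, 0.991, 0.0]
contact_force: [0.3, -0.0, -1.3]
grip_width: 0.0505
grasp_force: 4.8
time_s: 35.35
ee_pos: [0.6895, 0.004, 0.0903]
orientation: [-0.0, 0.136, 0.991, 0.0]
contact_force: [0.4, -0.2, -0.6]
grip_width: 0.0503
grasp_force: 4.8
```

```bash
python3 -m pendant '5.0 0 0 .1 0;5.0 0 0 0 0'; python3 -m pendant '5.0 0 0 .07 0;5.0 0 0 0 0'
```

```text
time_s: 35.55
ee_pos: [0.69, 0.0038, 0.09]
orientation: [0.0, 0.136, 0.991, 0.0]
contact_force: [-0.0, 0.0, 1.8]
grip_width: 0.0498
grasp_force: 4.3
time_s: 35.75
ee_pos: [0.6901, 0.0034, 0.0895]
orientation: [0.001, 0.137, 0.991, -0.0]
contact_force: [0.1, -1.6, 4.9]
grip_width: 0.0498
grasp_force: 3.1
```

```bash
python3 -m pendant '5.1 0 0 0 0;5.2 0 0 0 0;5.3 0 0 0 0;5.5 0 0 0 0;5.8 0 0 0 0;6.5 0 0 0 0;7.5 0 0 0 0;8.7 0 0 0 0;8.7 0 0 0 0;8.7 0 0 0 0;8.7 0 0 0 0;8.7 0 0 0 0'; python3 -m pendant '8.7 0 0 -1 0;8.7 0 0 -3 0;8.7 0 0 -4 0;8.7 0 0 -4 0;8.7 0 0 -4 0;8.7 0 0 -2 0;8.7 0 0 0 0;8.7 0 0 0 0;8.7 0 0 0 0'; python3 w.py end tongs tongs_stand lump_tablet lump_cube lump_stick
python3 - <<'E'
from h import *
P=np.load('end.npy').reshape(-1,3);d=P[:,:2]-[.691,.0]
for lo,hi in((.148,.165),(.09,.148),(.062,.074)):
    m=(np.hypot(*d.T)<.05)&(P[:,2]>lo)&(P[:,2]<hi)
    if m.sum()>9: print(lo,hi,m.sum(),rect(P[m][:,:2]),P[m,2].max())
E
```

```text
time_s: 36.95
ee_pos: [0.6897, 0.004, 0.0888]
orientation: [0.0, 0.136, 0.991, 0.0]
contact_force: [-0.4, 1.1, 0.9]
grip_width: 0.0867
grasp_force: 0.0
time_s: 37.85
ee_pos: [0.6886, 0.004, 0.2671]
orientation: [-0.002, 0.136, 0.991, -0.0]
contact_force: [-0.6, -0.7, -0.7]
grip_width: 0.0871
grasp_force: 0.0
t 37.85 [0.68864345 0.00399622 0.26708806] yaw y 74.33 tilt [-0.003 -0.    -1.   ] q7 1.3001353828687756 0.08707053939266436
tongs 0.73 1231 px 319 231 med [ 0.6895 -0.0024  0.1437] z [0.0325 0.1528 0.1541] top [690.5  -3.6  12.8  17.7  74.3]
tongs 0.69 554 px 337 229 med [0.694  0.0135 0.135 ] z [0.0204 0.1478 0.1498] top [693.3   5.4   7.8  15.9  74.2]
tongs_stand 0.93 2567 px 324 206 med [0.6859 0.0008 0.0345] z [0.0028 0.069  0.0706] top [6.903e+02 6.000e-01 7.710e+01 3.470e+01 7.240e+01]
lump_tablet 0.54 270 px 203 121 med [ 0.5581 -0.1052  0.0201] z [0.0074 0.0213 0.0218] top [ 557.3 -106.6   17.9   17.8   65.4]
lump_cube 0.78 399 px 160 91 med [ 0.5141 -0.1406  0.0217] z [0.0046 0.0233 0.024 ] top [ 512.5 -142.    19.1   18.7   34.1]
lump_stick 0.95 619 px 115 60 med [ 0.47   -0.1757  0.022 ] z [0.005  0.0233 0.0241] top [ 467.1 -179.4   30.6   18.5   40.1]
0.148 0.165 361 [690.6  -3.7  18.1  17.9  73.8] 0.1551864254080425
0.09 0.148 752 [690.6  -3.7  53.2  18.3  74.7] 0.14799240317362677
0.062 0.074 849 [6.909e+02 1.000e-01 7.710e+01 3.470e+01 7.380e+01] 0.07380442316582458
```

View pics/end.png

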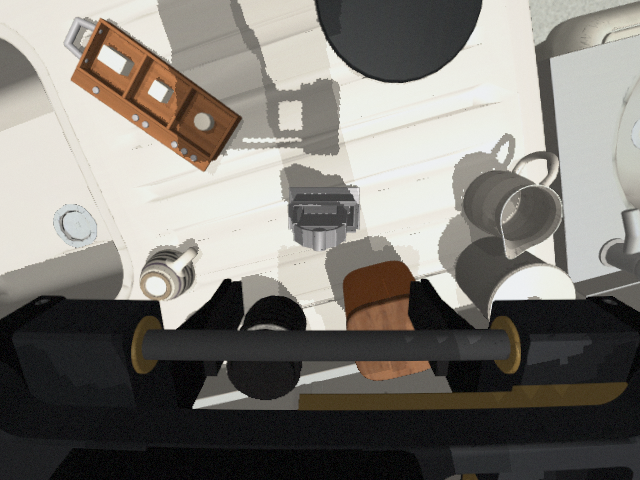

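The tongs stand upright in the stand at (323,222), 4 mm off centre with the top at 155 mm. All three lumps lie in their pockets at (116,60), (160,91) and (203,121), and the gripper is clear.

```bash
python3 -c "
from workcell import env;print(env.sign_off())"
```

```text
the job is handed in; nothing more can be done
None
```

I handed the job in at about 38 s. My last wrist images put the stick, cube and tablet flat within a few mm of the middles of pockets 1, 2 and 3, and the tongs upright in their stand about 4 mm off centre. The lumps were handled only with the tongs; the judge returned no verdict, and I did not re-measure the broken lump, shaker, jug and cup at the end.

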